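# Slide the induction hob up to full power

## Task

Bring the pot to the boil: with closed fingertips touch the smallest red dot on the hob's curved touch bar, and run them lightly along the bar over every dot in order of size, up to the largest. Finish there, holding the fingertips gently pressed on the field of the largest dot alone, for the hob keeps full power only while that is touched. The bar is sprung: never push it right down to its stop, and leave the pot and everything else standing where it is.

Things in the scene. Friction and masses are not known exactly. Their poses are not given: they have to be found in the camera images.
- hob: Portable induction hob, black glass top, 345 mm deep, 370 mm wide, fixed. Origin on the worktop (z = 0) under the centre of the round cooking zone; x points from the touch bar to the hob's back, y to its left, z up. Glass top at z = 50 mm; the case spans x = -215 to +130 mm. The touch bar is an arc of 170 mm radius (centre line) about this origin, on the -x side.
- touch_bar (a joint): How far the touch bar is pushed down (m): 0 at rest (top 64 mm above the worktop, 14 mm above the glass), 0.010 on its stop. White and grey curved strip, 32 mm wide, 228 mm long; sinks straight down as a whole wherever touched and springs back: gives from about 0.6 N, then 0.4 N per mm, 4.6 N at the stop.
- dot1 (a point): Red printed dot 6 mm across in the middle of field 1 of the 5 adjoining fields of the touch bar, 54 mm long and white. The smallest dot, at the bar's left end (the hob's +y). The point lies at the dot's centre on the touch surface (it moves down with the bar); its axes are the hob's. Fields lie flush side by side, numbered by growing dot.
- dot2 (a point): Red printed dot 10 mm across in the middle of field 2 of the 5 adjoining fields of the touch bar, 40 mm long and light grey. The point lies at the dot's centre on the touch surface (it moves down with the bar); its axes are the hob's. Fields lie flush side by side, numbered by growing dot.
- dot3 (a point): Red printed dot 14 mm across in the middle of field 3 of the 5 adjoining fields of the touch bar, 40 mm long and white. The point lies at the dot's centre on the touch surface (it moves down with the bar); its axes are the hob's. Fields lie flush side by side, numbered by growing dot.
- dot4 (a point): Red printed dot 18 mm across in the middle of field 4 of the 5 adjoining fields of the touch bar, 40 mm long and light grey. The point lies at the dot's centre on the touch surface (it moves down with the bar); its axes are the hob's. Fields lie flush side by side, numbered by growing dot.
- dot5 (a point): Red printed dot 24 mm across in the middle of field 5 of the 5 adjoining fields of the touch bar, 54 mm long and white. The largest dot, at the bar's right end (the hob's -y). The point lies at the dot's centre on the touch surface (it moves down with the bar); its axes are the hob's. Fields lie flush side by side, numbered by growing dot.
- pot: Open steel pot, 164 mm across the rim, 55 mm high, with a black loop handle on each side, standing on the cooking zone: leave it there. Origin at the centre of its underside.
- salt: White salt pot with steel cap, 36 mm across, 55 mm high, on the hob beside the pot. Origin at the centre of its underside.
- spice: Amber spice jar with black cap, 36 mm across, 55 mm high, on the hob, on the other side of the pot. Origin at the centre of its underside.
- mug: Blue mug, 80 mm across, 90 mm high, on the worktop left of the hob. Origin at the centre of its underside.
- pot_lid: Steel pot lid with knob, 172 mm across, 42 mm high, on the worktop to the right. Origin at the centre of its underside.
- pepper_mill: Dark wooden pepper mill, 56 mm across, 160 mm high, on the worktop to the right. Origin at the centre of its underside.
- oil: Green oil bottle, 60 mm across, 200 mm high, on the worktop to the right. Origin at the centre of its underside.
- spatula: Spatula lying on the worktop to the left.

How it is judged:
On the way, in this order (a step that is already met when the one before it is completed fails the run):
1. the fingers touch the field of the smallest dot ((contact force between the fingers and touch_bar_c0 above 0.2 N or contact force between the fingers and touch_bar_c1 above 0.2 N)), for 0.1 s.
2. the fingers touch the field of the second dot ((contact force between the fingers and touch_bar_c2 above 0.2 N or contact force between the fingers and touch_bar_c3 above 0.2 N)), for 0.1 s.
3. the fingers touch the field of the third dot ((contact force between the fingers and touch_bar_c4 above 0.2 N or contact force between the fingers and touch_bar_c5 above 0.2 N)), for 0.1 s.
4. the fingers touch the field of the fourth dot ((contact force between the fingers and touch_bar_c6 above 0.2 N or contact force between the fingers and touch_bar_c7 above 0.2 N)), for 0.1 s.
5. the fingers touch the field of the largest dot ((contact force between the fingers and touch_bar_c8 above 0.2 N or contact force between the fingers and touch_bar_c9 above 0.2 N)), for 0.1 s.
At the end, for the whole second after the job is handed in: The fingers rest on the field of the largest dot (more than 0.2 N) and not on the field before it, the bar is pressed in by 0.5 to 9.5 mm, and the loose things stand within 15 mm (those on the hob) or 20 mm (the others) of where they began ((contact force between the fingers and touch_bar_c8 above 0.2 N or contact force between the fingers and touch_bar_c9 above 0.2 N) and contact force between the fingers and touch_bar_c6 below 0.1 N and contact force between the fingers and touch_bar_c7 below 0.1 N and value of joint touch_bar between 0.0005 and 0.0095 m and distance of each of mug, pot_lid, pepper_mill, oil, spatula from where it was at the start of the episode below 0.02 m and distance of each of pot, salt, spice from where it was at the start of the episode below 0.015 m); the arm keeps its last pose, push and grip.
It fails at once if the touch bar is pushed down to its stop (value of joint touch_bar above 0.0095 m).
It fails at once if the pot, a jar or another loose thing is lifted, carried or pushed away (15 mm for those on the hob, 20 mm for the others) (not (distance of mug from where it was at the start of the episode below 0.02 m) or not (distance of pot_lid from where it was at the start of the episode below 0.02 m) or not (distance of pepper_mill from where it was at the start of the episode below 0.02 m) or not (distance of oil from where it was at the start of the episode below 0.02 m) or not (distance of spatula from where it was at the start of the episode below 0.02 m) or not (distance of pot from where it was at the start of the episode below 0.015 m) or not (distance of salt from where it was at the start of the episode below 0.015 m) or not (distance of spice from where it was at the start of the episode below 0.015 m)).
It also fails if it takes over 38 s, if anything falls off the work surface, if the arm or the gripper's body presses on something with over 40 N, if the wrist force passes 120 N, or if a joint passes its speed limit or range.

## Robot

A 7-joint arm with a two-finger parallel gripper is mounted at the origin on the work surface. World frame = base frame: x ahead of the robot, y to its left, z up, the work surface at z = 0. Lengths are in m, angles in rad, forces in N, time in s.
With the tool pointing down it reaches from about 0.4 to 0.85 m from the base axis. Payload 10.4 kg.
Tool frame: the origin (TCP) lies between the finger pads; the fingertips stand ahead of it and the grasp point (between the pads) lies 5 mm behind it (manip.tip_extent is the z of the fingertips in the tool frame, in m); z points along the fingers, y is the line along which they close (so a half turn about z gives the same grasp; the last joint's range is limited). The gripper opens to 85 mm and grips with 20 to 120 N. Pads are 22 mm wide; open, the fingers measure 114 mm over their backs; the gripper's body (76 mm by 85 mm) begins 54 mm behind the grasp point. The pads swing forward as they close: fully open they stand 13 mm farther back than shut.
Start: joints at [-1.297, 0.332, -0.065, 1.46, 0.022, 1.35, -0.088], TCP at [0.183, 0.598, 0.245] pointing down, gripper open.
Joint ranges: [-2.6, 2.6], [-0.5, 2.12], [-1.47, 1.34], [0.16, 2.42], [-1.27, 4.41], [0.06, 2.06], [-2.6, 2.6]. Speed limits (rad/s): [2.22, 2.22, 2.79, 2.79, 3.14, 3.14, 3.14].

## Interface

Orientations are given as a unit quaternion [x, y, z, w].
In Python, from workcell import status, viewer, manip gives the robot as it stands.
- The arm moves only by the tool play_rows, never from a script. Its argument "plan" is one flat list of numbers, 7 for each row, row after row: the turn, a rotation vector about the tool's x, y, z in degrees, then the shift along the tool's x, y, z in m, then the opening, from 0 (shut) to 1 (fully open). In form: [ax, ay, az, dx, dy, dz, grip, ax, ay, az, dx, dy, dz, grip, ...]. A call has 1 to 20 rows; each row is the pose to reach, as a shift and turn from the pose commanded when the call began, along the tool's axes at that moment; what a row does not reach only later rows make up. A row lasts 1/8 s, in which the tool goes at most 62.5 mm and 10.7 degrees, less where a joint would pass 70% of its speed; a pose out of reach is approached as far as the arm can. A call with a gripper value outside its range is refused whole. The fingers move at their own pace and stop on an object; "squeeze" is the grip in N (left out, the last holds). Time passes only in rows, so rows that repeat a pose let the fingers close. It gives the time, the measured TCP pose, the force, the opening and the grip force at its end, in the units of the state.
- status.get_obs(): the state, without advancing time (a new reading comes with each control period).
- viewer.camera(name): name is "scene" or "side" or "wrist"; returns the picture (480x640x3 uint8, red, green, blue); there is no depth.
- viewer.camera_model(name): a dict with "fx", "fy", "cx", "cy" (pixels), "D" ([k1, k2, p1, p2, k3] as OpenCV has them; the pictures are not rectified), "R" (3x3) and "t" (3): a world point X has camera coordinates R X + t. Camera axes: x right, y down, z forward; pixel columns grow to the right and rows downward; lengths in m; the calibration is good to about 2 mm. A picture is of the moment at which its call begins: read the wrist's pose just before it. camera_model takes no time and is no camera call; for the wrist camera it gives the pose at the moment of the call.
- manip.hand_in(): hands the job in; it is judged then, once.
The state is a dict: "clock": time; "joint_pos": joint angles; "joint_velocities": joint speeds; "tau": joint torques, N m; "position": TCP position; "ee_rot": TCP orientation; "ft_force": force on the tool from outside, world axes, zero at the start; "torque": the same for the moment, N m; "grip_width": opening from 0.0 (shut) to 1.0 (fully open); "grasp_force": force on a finger pad.
Only numpy, scipy, OpenCV 4.12 (cv2) and the standard library are available. Lean on these libraries where they do the work, as an engineer would, in place of code of your own. Each camera call takes 0.05 s, during which the arm holds its last target. There are 200 camera calls.

## Working session

There is one attempt and no reset: what is moved stays moved. The work goes in short steps, Python scripts to look and compute and a tool call to move; the robot and the scene stay as the last step left them, time stands still between calls to the robot, and variables do not carry over. Pictures are saved under pics/ and viewed, at most 10 in all, crops included, and the job is handed in when it is done.

Besides the shell and the picture viewer there is one more tool, called after "Emit:" by a JSON object that holds its "op" and its "data", one argument or row to a line. play_rows: Moves the arm, as the interface text tells. Its arguments: {"type":"object","properties":{"plan":{"type":"array","items":{"type":"number"}},"squeeze":{"type":"number"}},"required":["plan"]}

```bash
mkdir -p pics; python3 - <<'E'
from workcell import status, viewer, manip
import cv2,numpy as np
o=status.get_obs()
print({k:np.round(v,3) for k,v in o.items()}, manip.tip_extent)
a=viewer.camera("scene");b=viewer.camera("side")
np.savez('s.npz',a=a,b=b)
cv2.imwrite('pics/scene.png',a[:,:,::-1]);cv2.imwrite('pics/side.png',b[:,:,::-1])
for n in("scene","side"):
    m=viewer.camera_model(n);print(n,m['fx'],-np.array(m['R']).T@m['t'],m['D'])
E
```

```text
{'clock': np.float64(0.0), 'joint_pos': array([-1.297,  0.333, -0.065,  1.461,  0.022,  1.35 , -0.088]), 'joint_velocities': array([-0.001,  0.001, -0.001,  0.001, -0.001, -0.002,  0.001]), 'tau': array([-1.0000e-03, -6.2545e+01,  4.9000e-02, -3.9160e+01,  1.6000e-02,
        1.0000e-02, -0.0000e+00]), 'position': array([0.183, 0.597, 0.245]), 'ee_rot': array([ 0.148,  0.989, -0.001, -0.   ]), 'ft_force': array([ 0.225, -0.023, -0.038]), 'torque': array([-0.011, -0.015,  0.051]), 'grasp_force': np.float64(0.0), 'grip_width': np.float64(1.002)} 0.014
scene 491.30807173050306 [1.62435159 0.28998569 1.13753369] [-0.09228371  0.          0.          0.          0.        ]
side 509.91819946374665 [-0.19585366 -0.85254611  0.78306031] [-0.02258585  0.          0.          0.          0.        ]
```

View pics/scene.png

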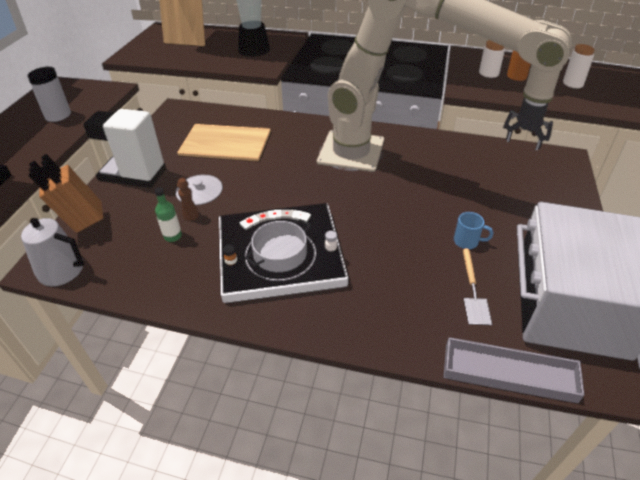

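View pics/side.png

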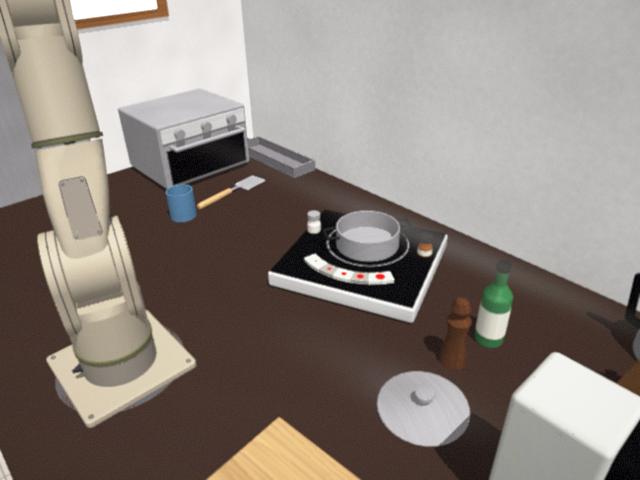

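The scene view has the bar at about (240–310, 210–228), with the large dot at its left end. In the side view the bar runs from (306, 260) to (394, 278). I'll find the red dots by colour and cast rays onto z = 0.064.

```bash
cat > h.py <<'E'
import cv2,numpy as np
from scipy.optimize import least_squares
def ray(m,uv,z):
    K=np.array([[m['fx'],0,m['cx']],[0,m['fy'],m['cy']],[0,0,1]])
    p=cv2.undistortPoints(np.array(uv,float).reshape(-1,1,2),K,np.array(m['D'],float)).reshape(-1,2)
    R=np.array(m['R']);c=-R.T@np.array(m['t'])
    d=np.c_[p,np.ones(len(p))]@R
    return c+d*((z-c[2])/d[:,2])[:,None]
def dots(im,box,k=25):
    x0,y0,x1,y1=box;r=im[y0:y1,x0:x1].astype(float)
    s=r[:,:,0]-np.maximum(r[:,:,1],r[:,:,2]);mask=(s>k).astype(np.uint8)
    n,l,st,c=cv2.connectedComponentsWithStats(mask)
    out=[]
    for i in range(1,n):
        mm=cv2.dilate((l==i).astype(np.uint8),np.ones((3,3)))*np.clip(s,0,None)
        y,x=np.mgrid[y0:y1,x0:x1];out.append((st[i,4],(x*mm).sum()/mm.sum(),(y*mm).sum()/mm.sum()))
    return out
# dot angles about hob origin (from -x axis, + toward +y): arc pos of centers
S=np.array([87,40,0,-40,-87])/1000/0.170
L=np.c_[-.17*np.cos(S),.17*np.sin(S)]
def fit(P,ids):
    f=lambda q:(np.c_[np.cos(q[2])*L[ids,0]-np.sin(q[2])*L[ids,1]+q[0],np.sin(q[2])*L[ids,0]+np.cos(q[2])*L[ids,1]+q[1]]-P[:,:2]).ravel()
    r=least_squares(f,[P[:,0].mean()+.17,P[:,1].mean(),0]);return r.x,r.fun.reshape(-1,2)
E
python3 - <<'E'
from h import *
from workcell import viewer
d=np.load('s.npz')
for n,k,b in(("scene",'a',(235,203,315,232)),("side",'b',(300,250,400,288))):
    D=sorted(dots(d[k],b,20),key=lambda t:t[1]);D=D[::-1] if n=="scene" else D
    P=ray(viewer.camera_model(n),[t[1:] for t in D],.064)
    print(n,np.round(D,1).tolist(),'\n',P.round(4).tolist())
    if len(P)==5: print(*fit(P,np.arange(5)))
E
```

```text
scene [[2.0, 306.0, 203.9], [6.0, 302.0, 203.7], [1.0, 300.1, 214.2], [14.0, 294.3, 204.3], [18.0, 286.3, 212.5], [34.0, 281.7, 204.4], [1.0, 277.0, 206.0], [2.0, 274.5, 206.9], [13.0, 274.2, 213.0], [1.0, 272.0, 203.5], [1.0, 272.0, 207.8], [1.0, 265.0, 207.0], [27.0, 264.9, 205.4], [41.0, 262.4, 215.4], [11.0, 257.6, 205.2], [48.0, 249.2, 220.3], [1.0, 246.0, 203.5], [56.0, 245.0, 207.0], [1.0, 244.0, 203.5], [1.0, 242.0, 209.0], [1.0, 242.0, 203.5], [1.0, 241.0, 211.0], [2.0, 236.5, 203.5]] 
 [[0.4286, -0.0684, 0.064], [0.4307, -0.0818, 0.064], [0.4828, -0.0738, 0.064], [0.4394, -0.106, 0.064], [0.4851, -0.1201, 0.064], [0.4497, -0.1471, 0.064], [0.4609, -0.16, 0.064], [0.4673, -0.1668, 0.064], [0.4965, -0.1583, 0.064], [0.4525, -0.1802, 0.064], [0.4733, -0.1736, 0.064], [0.4748, -0.1976, 0.064], [0.4674, -0.2003, 0.064], [0.5165, -0.1925, 0.064], [0.4717, -0.2248, 0.064], [0.5487, -0.2268, 0.064], [0.4723, -0.266, 0.064], [0.4899, -0.263, 0.064], [0.4738, -0.2725, 0.064], [0.5017, -0.2692, 0.064], [0.4753, -0.2792, 0.064], [0.512, -0.2691, 0.064], [0.4795, -0.2973, 0.064]]
side [[4.0, 315.5, 260.4], [21.0, 328.9, 268.2], [22.0, 343.4, 273.2], [51.0, 359.8, 275.8], [66.0, 379.7, 276.0]] 
 [[0.4847, -0.0728, 0.064], [0.4863, -0.1195, 0.064], [0.497, -0.1582, 0.064], [0.5174, -0.1924, 0.064], [0.5506, -0.2254, 0.064]]
[ 0.65361343 -0.09052555  0.4071218 ] [[-1.95948652e-04  8.51276322e-06]
 [-1.56616664e-04 -1.03415674e-04]
 [ 4.61589883e-04  3.71155210e-04]
 [ 5.38125093e-05 -2.71781485e-06]
 [-1.62837051e-04 -2.73534473e-04]]
```

```bash
cat >> h.py <<'E'
from scipy.spatial.transform import Rotation as Ro
def local(pts):
    from workcell import status
    o=status.get_obs();R=Ro.from_quat(o['ee_rot']).as_matrix()
    return ((np.array(pts)-o['position'])@R)
E
python3 - <<'E'
from h import *
from workcell import viewer
print(ray(viewer.camera_model("scene"),[(172,238),(192,216),(200,190),(468,243)],0).round(3))
print(local([[.40,.30,.245],[.48,.05,.2],[.484,-.074,.13]]).round(3))
E
```

```text
[[ 0.626 -0.481  0.   ]
 [ 0.509 -0.461  0.   ]
 [ 0.37  -0.493  0.   ]
 [ 0.425  0.476  0.   ]]
[[-0.295 -0.221 -0.   ]
 [-0.444 -0.436  0.045]
 [-0.484 -0.554  0.115]]
```

Emit:
{"op": "play_rows", "data": {
  "plan": [0,0,30,-0.15,-0.11,0,0,0,0,50,-0.295,-0.22,0,0,0,0,50,-0.295,-0.22,0,0,0,0,50,-0.295,-0.22,0,0,0,0,50,-0.295,-0.22,0,0,0,0,60,-0.295,-0.22,0,0,0,0,85,-0.44,-0.435,0.04,0,0,0,85,-0.44,-0.435,0.04,0,0,0,85,-0.44,-0.435,0.04,0,0,0,85,-0.44,-0.435,0.04,0,0,0,85,-0.484,-0.554,0.115,0,0,0,85,-0.484,-0.554,0.115,0,0,0,85,-0.484,-0.554,0.115,0,0,0,85,-0.484,-0.554,0.115,0,0,0,85,-0.484,-0.554,0.115,0],
  "squeeze": 20
}}

```text
clock: 1.98
position: [0.4837, -0.0728, 0.1305]
ee_rot: [0.777, 0.63, 0.0, -0.0]
ft_force: [0.3, 0.1, 0.1]
grip_width: -0.0
grasp_force: 0.0
```

```bash
python3 - <<'E'
from h import *
from workcell import viewer
w=viewer.camera("wrist");s=viewer.camera("side")
m=viewer.camera_model("wrist")
s=cv2.resize(s[200:320,260:440],None,fx=2.66,fy=2.66)
D=[t for t in dots(w,(0,0,640,480),60) if t[0]>30]
print(np.round(D,1).tolist());print(ray(m,[t[1:] for t in D],.064).round(4).tolist())
cv2.imwrite('pics/w1.png',np.vstack([cv2.resize(w,(400,300)),cv2.resize(s,(400,267))])[:,:,::-1])
E
```

```text
[[53.0, 324.1, 261.5]]
[[0.4856, -0.0731, 0.064]]
```

View pics/w1.png

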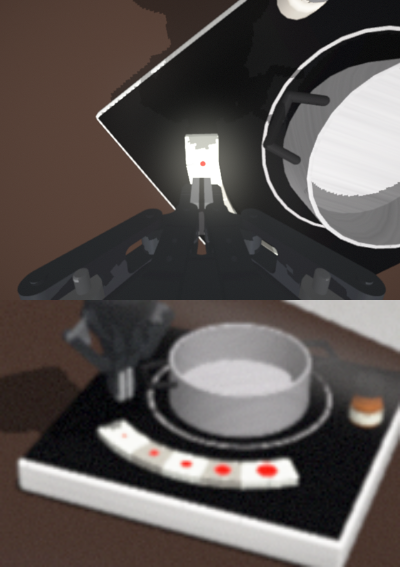

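The wrist view shows dot 1 at full-picture pixel (324, 261). That casts to (0.4856, -0.0731), which agrees with the side view within 1 mm. I'll descend slowly from here.

Emit:
{"op": "play_rows", "data": {
  "plan": [0,0,0,0,0,0.02,0,0,0,0,0,0,0.035,0,0,0,0,0,0,0.045,0,0,0,0,0,0,0.048,0,0,0,0,0,0,0.05,0,0,0,0,0,0,0.051,0,0,0,0,0,0,0.052,0,0,0,0,0,0,0.053,0,0,0,0,0,0,0.054,0,0,0,0,0,0,0.055,0,0,0,0,0,0,0.055,0,0,0,0,0,0,0.055,0]
}}

```text
clock: 3.58
position: [0.4838, -0.0736, 0.0754]
ee_rot: [0.777, 0.629, 0.0, 0.0]
ft_force: [1.4, -0.6, 1.2]
grip_width: -0.001
grasp_force: 0.9
```

```bash
python3 - <<'E'
from h import *
from workcell import status
for i in range(1):
    o=status.get_obs();print(o['position'].round(4),o['ft_force'].round(2))
q,_=np.array([.6536,-.0905,.4071]),0
s=np.array([87,64,40,20,0,-20,-40,-64,-87,-90])/170
a=q[2]+np.pi-s
P=np.c_[q[0]+.17*np.cos(a),q[1]+.17*np.sin(a),np.full(len(a),o['position'][2])]
print(np.c_[P[:,:2],local(P)].round(4))
E
```

```text
[ 0.4838 -0.0736  0.0754] [ 1.36 -0.62  1.22]
[[ 0.4845 -0.0727  0.001   0.0006  0.    ]
 [ 0.4837 -0.0957 -0.0216  0.0045 -0.    ]
 [ 0.4861 -0.1196 -0.0444  0.0118 -0.    ]
 [ 0.4907 -0.139  -0.0625  0.0204 -0.    ]
 [ 0.4975 -0.1578 -0.0795  0.0309  0.    ]
 [ 0.5065 -0.1757 -0.0951  0.0434  0.    ]
 [ 0.5175 -0.1923 -0.1091  0.0577  0.    ]
 [ 0.5332 -0.2105 -0.1236  0.0768  0.    ]
 [ 0.5505 -0.2256 -0.1348  0.0968  0.    ]
 [ 0.5529 -0.2274 -0.1361  0.0996  0.    ]]
```

Contact made at dot 1, with about 1.2 N and roughly 2.6 mm of travel. I'll press 1 mm deeper and slide to dot 3.

Emit:
{"op": "play_rows", "data": {
  "plan": [0,0,0,0,0,0.001,0,0,0,0,-0.01,0.002,0.001,0,0,0,0,-0.0216,0.004,0.001,0,0,0,0,-0.033,0.008,0.001,0,0,0,0,-0.0444,0.0118,0.001,0,0,0,0,-0.0444,0.0118,0.001,0,0,0,0,-0.0535,0.016,0.001,0,0,0,0,-0.0625,0.0204,0.001,0,0,0,0,-0.071,0.0255,0.001,0,0,0,0,-0.0795,0.031,0.001,0,0,0,0,-0.0795,0.031,0.001,0,0,0,0,-0.0795,0.031,0.001,0]
}}

```text
clock: 5.08
position: [0.4975, -0.1583, 0.0744]
ee_rot: [0.777, 0.629, -0.0, 0.0]
ft_force: [1.1, -2.5, 2.7]
grip_width: 0.0
grasp_force: 1.1
```

```bash
python3 - <<'E'
from h import *
from workcell import status,viewer
o=status.get_obs()
q=np.array([.6536,-.0905,.4071])
s=np.array([0,-20,-40,-52,-64,-76,-88])/170
a=q[2]+np.pi-s
P=np.c_[q[0]+.17*np.cos(a),q[1]+.17*np.sin(a),np.full(len(a),o['position'][2])]
print(local(P).round(4))
s=viewer.camera("side")
cv2.imwrite('pics/s2.png',cv2.resize(s[200:320,260:440],None,fx=4,fy=4)[:,:,::-1])
E
```

```text
[[ 0.0005 -0.0001 -0.    ]
 [-0.0151  0.0124  0.    ]
 [-0.0291  0.0266  0.    ]
 [-0.0367  0.0359  0.    ]
 [-0.0436  0.0458  0.    ]
 [-0.0498  0.056   0.0001]
 [-0.0552  0.0667  0.0001]]
```

View pics/s2.png

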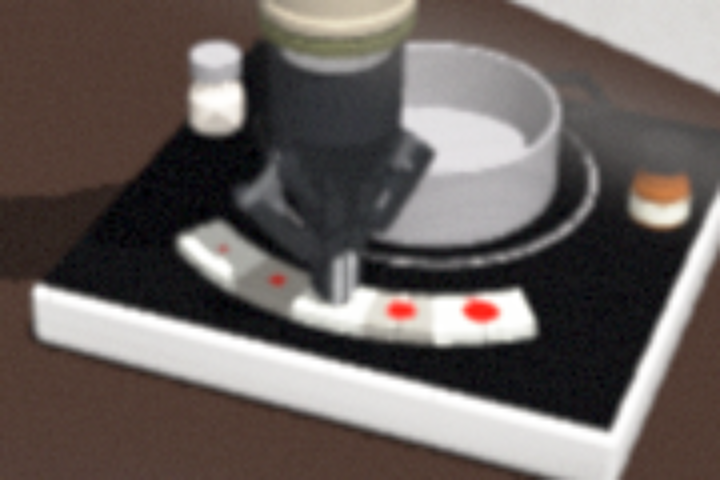

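The fingertips are on field 3 at crop pixel (340, 300), with dots 4 and 5 ahead at (400, 310) and (481, 312). The pot and jars are undisturbed. I'll continue to dot 5.

Emit:
{"op": "play_rows", "data": {
  "plan": [0,0,0,-0.0075,0.006,0,0,0,0,0,-0.015,0.0125,0,0,0,0,0,-0.022,0.0195,0,0,0,0,0,-0.029,0.0265,0,0,0,0,0,-0.029,0.0265,0,0,0,0,0,-0.0365,0.036,0,0,0,0,0,-0.0435,0.046,0,0,0,0,0,-0.05,0.056,0,0,0,0,0,-0.055,0.0665,0,0,0,0,0,-0.055,0.0665,0,0,0,0,0,-0.055,0.0665,0,0,0,0,0,-0.055,0.0665,0,0,0,0,0,-0.055,0.0665,0,0]
}}

```text
clock: 6.75
position: [0.551, -0.2254, 0.0744]
ee_rot: [0.777, 0.629, 0.0, 0.0]
ft_force: [1.0, -1.8, 1.5]
grip_width: 0.003
grasp_force: 1.1
```

```bash
python3 - <<'E'
from h import *
from workcell import status,viewer
o=status.get_obs();print(o['position'],o['ft_force'])
s=viewer.camera("side")
cv2.imwrite('pics/s3.png',cv2.resize(s[200:320,260:440],None,fx=4,fy=4)[:,:,::-1])
E
```

```text
[ 0.55098426 -0.22539287  0.07443935] [ 0.96984598 -1.81513935  1.51153842]
```

View pics/s3.png

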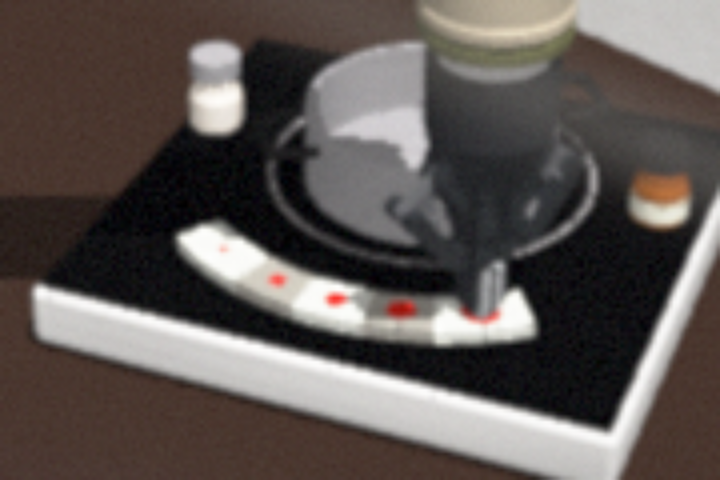

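The fingertips rest on dot 5 at crop pixel (487, 305), clear of field 4, and the pot and jars are unmoved. The vertical force is about 1.5 N, or 3–4 mm of travel. I'm handing in now.

```bash
python3 -c "
from workcell import manip
print(manip.hand_in())"
```

```text
the job is handed in; nothing more can be done
None
```

I ran the closed fingertips along the bar over dots 1 to 5 in order and handed the job in at about 7 s, with them pressed on dot 5's field alone (about 1.5 N, an estimated 3–4 mm down); the pot and jars looked unmoved, but hand-in returned no verdict.

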